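Fit the C-clip on the specimen stage spindle

ROBOT

A 6-joint arm with a two-finger parallel gripper is mounted at the origin on the work surface. World frame = base frame: x ahead of the robot, y to its left, z up, the work surface at z = 0. Lengths are in m, angles in rad, forces in N, time in s.
With the tool pointing down it reaches from about 0.425 to 1.125 m from the base axis. Payload 14.9 kg.
Tool frame: the origin (TCP) lies on the centre line of the jaws, within the pads' length; the fingertips stand 11 mm ahead of it and the grasp point (between the pads) lies 8 mm behind it; z points along the fingers, y is the line along which they close (so a half turn about z gives the same grasp; the last joint's range is limited). The gripper opens to 91 mm and grips with 3 to 60 N. Pads are 32 mm wide; open, the fingers measure 118 mm over their backs; the gripper's body (76 mm by 178 mm) begins 60 mm behind the grasp point.
Start: joints at [-1.142, 0.379, 1.734, -0, 1.028, -0.033], TCP at [0.312, -0.627, 0.225] pointing down, gripper open.
Joint ranges: [-2.77, 2.77], [-0.74, 2.19], [0, 2.66], [-1.06, 4.2], [0.31, 2.87], [-3.08, 3.08]. Speed limits (rad/s): [1.89, 1.89, 2.39, 3.14, 3.14, 3.14].

INTERFACE

Orientations are given as a rotation vector (axis times angle).
In Python, from workcell import robot gives the robot as it stands.
- The arm moves only by the tool apply_moves, never from a script. Its argument "moves" is a list of rows, each a list of 3 entries, a list of its own where there are three numbers: the shift along the tool's x, y, z scaled (see below), then the turn, a rotation vector about the tool's x, y, z scaled (see below), then the finger opening in mm, from 0 to 91.2. In form: [[[tx, ty, tz], [wx, wy, wz], grip], ...]. A call has 1 to 12 rows; each row is the pose to reach, as a shift and turn from the pose commanded when the call began, along the tool's axes at that moment, turning the shorter way round; what a row does not reach only later rows make up. The controller multiplies each number of a shift by 40 cm and each number of a turn by 360 degrees. A row lasts 1/10 s, in which the tool goes at most 50 mm and 8.59 degrees, less where a joint would pass 70% of its speed; a pose out of reach is approached as far as the arm can. A call with a number of a shift or a turn outside -1 to 1 is refused whole. A call with a gripper value outside its range is refused whole. The fingers move at their own pace and stop on an object; the grip force is fixed at half the most. Time passes only in rows, so rows that repeat a pose let the fingers close. It gives the time, the measured TCP pose, the force, the opening and the grip force at its end, in the units of the state.
- robot.sense(): the state, without advancing time (a new reading comes with each control period).
- robot.camera(name): name is "scene" or "side" or "wrist"; returns the picture (480x640x3 uint8, red, green, blue); there is no depth.
- robot.camera_model(name): a dict with "fx", "fy", "cx", "cy" (pixels), "distortion" ([k1, k2, p1, p2, k3] as OpenCV has them; the pictures are not rectified), "world_from_camera" (4x4, takes a point from camera to world coordinates). Camera axes: x right, y up, looking along -z (the intrinsics and any distortion apply to the point x, -y, -z); pixel columns grow to the right and rows downward; lengths in m; the calibration is good to about 2 mm. A picture is of the moment at which its call begins: read the wrist's pose just before it. camera_model takes no time and is no camera call; for the wrist camera it gives the pose at the moment of the call.
- robot.sign_off(): hands the job in; it is judged then, once.
The state is a dict: "time_s": time; "joint_pos": joint angles; "joint_vel": joint speeds; "tau": joint torques, N m; "position": TCP position; "orientation": TCP orientation; "force": force on the tool from outside, world axes, zero at the start; "moment": the same for the moment, N m; "gripper_width": opening from 0.0 (shut) to 1.0 (fully open); "grip_force": force on a finger pad.
Only numpy, scipy, OpenCV 4.12 (cv2) and the standard library are available. Lean on these libraries where they do the work, as an engineer would, in place of code of your own. Each camera call takes 0.05 s, during which the arm holds its last target. There are 200 camera calls.

TASK

Take the brass C-clip with the red tab out of the rack and press it, gap down, over the steel rod of the specimen stage, between the black block and the spring-loaded drum, until the drum's nose has snapped into the clip's recess and the clip bears firmly down on the rod, but without forcing it. Then let go of it, and leave the steel clip with the blue tab in the rack and the other things on the bench where they are.

Things in the scene. Friction and masses are not known exactly. Their poses are not given: they have to be found in the camera images.
- clip_grip (a point): Centre of the red tab of the brass C-clip, where to grasp it, firmly (about 40 N). Tab: 30 mm wide (x), 10 mm thick (y), reaching 18 mm above and 28 mm below this point. The clip stands upright, z up, gap and two prongs down: 104 mm tall in all (prong tips 86 mm below this point), 48 mm wide, 9 mm thick, about 130 g.
- clip_bore (a point): Centre of the round end (radius 7.75 mm) of the clip's gap, 52 mm below clip_grip, 34 mm above the prong tips; axes as clip_grip. Gap 15.5 mm wide, open downward. The lowest 16 mm of the prongs taper from 9 to 3.5 mm thick on both faces. The +y face has the recess, 30 mm across, 4 mm deep, closed below by a ledge; it must face the drum.
- clip: The brass clip with the red tab itself; origin midway between the prong tips (86 mm below clip_grip), z up, y through its thickness towards the recessed face.
- spare_grip (a point): Centre of the blue tab of the steel clip that stands in the other slot of the rack; same outer shape as the brass one but a 9 mm gap, too narrow for the rod. Leave it there.
- rack: Fixed grey rack, 80 x 150 mm, 30 mm high, origin at the centre of its underside. Two slots along its x lie 40 mm either side of the origin along y. The clips stand 24 mm deep in them with about 1.2 mm play each side, prong tips 6 mm above the bench, recessed faces to the rack's +y. The brass clip may be in either slot.
- stage: Fixed black specimen stage, z up; origin on the bench straight under the middle of the seated clip's thickness. The steel rod, 12 mm diameter, runs level along the stage's y straight above the origin. Its height is set by an adjustable column and is NOT given by this pose: the rod's axis lies anywhere from 90 to 120 mm above the bench, block and drum with it.
- drum (a joint): How far the sprung drum is pushed back (stage +y), m. 0 empty (3 mm gap from nose to block); 0.006 while the clip's full thickness passes; back to about 0.002 once the nose has snapped into the recess, in the last 1 to 4 mm of the way. Spring 3 to 4.2 N; pressing in takes some 2 to 10 N, more as the prongs enter, until the rod stops the clip; bear down on it with about 10 to 15 N; 30 N is too much.
- eyepiece_c (a point): Black eyepiece standing on the bench, 34 mm diameter, 54 mm tall; point half-way up.
- vial_c (a point): Amber sample jar, 28 mm diameter, 55 mm tall; point half-way up.
- vial2_c (a point): Clear sample jar, 28 mm diameter, 55 mm tall; point half-way up.
- driver: Screwdriver lying on the bench, 150 mm long.
- pencil: Red pencil lying on the bench, 150 mm long, 8 mm thick.
- dish: Shallow glass dish on the bench, 90 mm diameter, 16 mm high.
- stage_block (a point): Point of the stage at bench level, straight under the middle of the fixed black block on the -y side. The block's face towards the clip lies 4.5 mm from the stage origin; it is 36 mm wide (x), 26 mm thick (y), its bevelled top 18 mm above the rod's axis.
- stage_drum (a point): Point of the stage at bench level, straight under the knurled ring of the sprung drum on the +y side: a round nose of 24 mm diameter with bevelled rim, then a knurled ring of 38 mm diameter from 19 mm out. Under the rod a bar's top lies 42 mm below the axis. With the clip fully home the rod bears on the round end of the gap, clip_bore then 2 mm below the rod's axis.
There are look-alikes about, which are no part of the job. Of the things that look like the rack, the largest one is meant.

How it is judged:
By the outcome, as a careful person would: the job done as asked, in the order asked, and still so for the second after the job is handed in, with the robot touching nothing.
It also fails if it takes over 67 s, if anything falls off the work surface, if the arm or the gripper's body presses on something with over 40 N, if the wrist force passes 120 N, or if a joint passes its speed limit or range.

## Working session

There is one attempt and no reset: what is moved stays moved. The work goes in short steps, Python scripts to look and compute and a tool call to move; the robot and the scene stay as the last step left them, time stands still between calls to the robot, and variables do not carry over. Pictures are saved under pics/ and viewed, at most 10 in all, crops included, and the job is handed in when it is done.

Besides the shell and the picture viewer there is one more tool, called after "Request:" as a command line: name --argument value ..., lists and objects as JSON in quotes. apply_moves: Moves the arm, as the interface text tells. Shifts and turns lie within -1 to 1; 1 stands for 40 cm of shift or 360 degrees of turn. Its arguments: {"type":"object","properties":{"moves":{"type":"array"}},"required":["moves"]}

```bash
ls; mkdir -p pics
python3 - <<'E'
from workcell import robot
import cv2,numpy as np
np.set_printoptions(precision=4,suppress=True)
print(robot.sense())
for n in("scene","side","wrist"):
    m=robot.camera_model(n); im=robot.camera(n)
    cv2.imwrite(f"pics/{n}0.png",im[:,:,::-1]); print(n,m)
E
```

```text
pics
{'time_s': 0.0, 'joint_pos': array([-1.1423,  0.3794,  1.7348, -0.    ,  1.0285, -0.0333]), 'joint_vel': array([ 0.0025, -0.0002,  0.0003, -0.0005,  0.0026,  0.0007]), 'tau': array([  0.0011, -76.3719, -43.4373,   0.0651,   0.0426,  -0.0001]), 'position': array([ 0.3117, -0.6263,  0.2243]), 'orientation': array([-3.0572, -0.7188,  0.0004]), 'force': array([-0.6802,  0.2632,  0.0835]), 'moment': array([-0.021 , -0.0216, -0.0127]), 'grip_force': 0.0, 'gripper_width': 0.9984587297666889}
scene {'fx': 614.9466130181218, 'fy': 614.9466130181218, 'cx': 314.06935006579624, 'cy': 241.14681060633703, 'distortion': array([-0.1649,  0.    ,  0.    ,  0.    ,  0.    ]), 'world_from_camera': array([[-0.8357, -0.3378,  0.433 ,  1.0713],
       [ 0.5486, -0.4778,  0.6861,  0.8286],
       [-0.0249,  0.8109,  0.5846,  0.7594],
       [ 0.    ,  0.    ,  0.    ,  1.    ]])}
side {'fx': 452.0113471488712, 'fy': 452.0113471488712, 'cx': 318.7109974055837, 'cy': 234.90778686570278, 'distortion': array([-0.0937,  0.    ,  0.    ,  0.    ,  0.    ]), 'world_from_camera': array([[ 0.9262,  0.3037, -0.2234,  0.3816],
       [-0.3767,  0.7207, -0.582 , -0.5112],
       [-0.0158,  0.6232,  0.7819,  0.7914],
       [ 0.    ,  0.    ,  0.    ,  1.    ]])}
wrist {'fx': 378.32893607337655, 'fy': 378.32893607337655, 'cx': 322.5178187517449, 'cy': 242.8377618657414, 'distortion': array([-0.0363,  0.    ,  0.    ,  0.    ,  0.    ]), 'world_from_camera': array([[ 0.4459,  0.8704,  0.2086,  0.3696],
       [-0.8951,  0.4338,  0.103 , -0.5976],
       [-0.0009, -0.2327,  0.9726,  0.3846],
       [ 0.    ,  0.    ,  0.    ,  1.    ]])}
```

View pics/scene0.png

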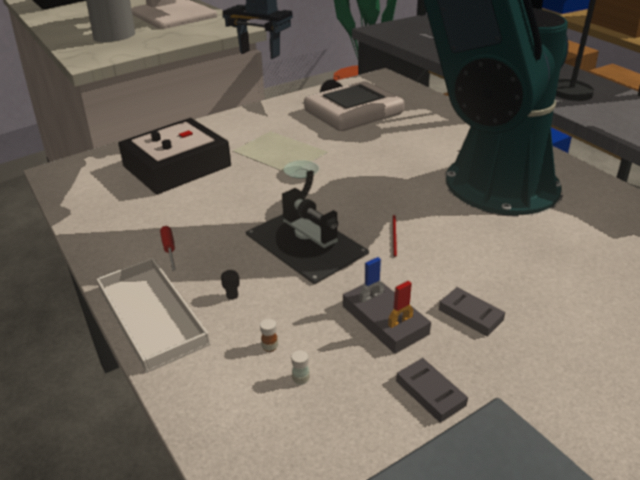

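View pics/side0.png

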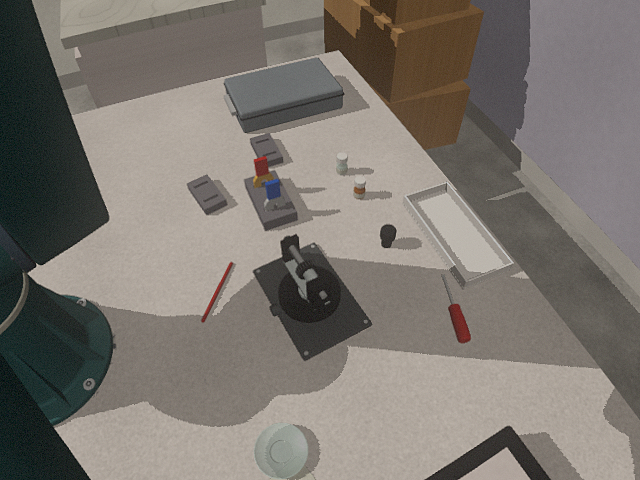

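Scene view: the rack is at about (387,315), with the red tab at (402,295) and the blue at (373,271). The stage is at (310,225). Side view: red tab (262,165), blue (273,188), stage about (302,272). I'll zoom in on both.

```bash
cat > h.py <<'E'
import numpy as np,cv2
from workcell import robot
from scipy.spatial.transform import Rotation as R
np.set_printoptions(precision=4,suppress=True)
def ray(m,px):
    K=np.array([[m['fx'],0,m['cx']],[0,m['fy'],m['cy']],[0,0,1]])
    u=cv2.undistortPoints(np.array([[px]],float),K,np.array(m['distortion']))[0,0]
    T=m['world_from_camera']; d=T[:3,:3]@np.array([u[0],-u[1],-1]); return T[:3,3],d/np.linalg.norm(d)
def onz(m,px,z):
    o,d=ray(m,px); return o+d*(z-o[2])/d[2]
def tri(rs):
    A=sum(np.eye(3)-np.outer(d,d) for o,d in rs); b=sum((np.eye(3)-np.outer(d,d))@o for o,d in rs)
    p=np.linalg.solve(A,b); return p,[np.linalg.norm(np.cross(p-o,d)) for o,d in rs]
def proj(m,P):
    K=np.array([[m['fx'],0,m['cx']],[0,m['fy'],m['cy']],[0,0,1]]); T=m['world_from_camera']
    c=(np.atleast_2d(P)-T[:3,3])@T[:3,:3]; c=c*[1,-1,-1]
    return cv2.projectPoints(c,np.zeros(3),np.zeros(3),K,np.array(m['distortion']))[0][:,0]
def crop(im,x0,y0,w,h,s):
    return cv2.resize(im[y0:y0+h,x0:x0+w,::-1],None,fx=s,fy=s,interpolation=cv2.INTER_CUBIC)
E
python3 - <<'E'
from h import *
a=cv2.imread('pics/scene0.png')[:,:,::-1];b=cv2.imread('pics/side0.png')[:,:,::-1]
cv2.imwrite('pics/z1.png',np.hstack([crop(a,240,150,200,200,2),crop(b,200,140,200,200,2)]))
E
python3 - <<'E'
from h import *
# rough positions
ms,md=robot.camera_model('scene'),robot.camera_model('side')
for n,p,q in [('red',(402,295),(262,165)),('blue',(373,271),(273,188)),('stage',(303,213),(296,262)),('eye',(231,283),(388,236))]:
    print(n,*tri([ray(ms,p),ray(md,q)]))
E
```

```text
red [0.5394 0.2529 0.0878] [np.float64(0.0008781772594245446), np.float64(0.0008781772594245726)]
blue [0.5393 0.1736 0.0872] [np.float64(0.0010459156199589723), np.float64(0.0010459156199591245)]
stage [ 0.5292 -0.0425  0.0926] [np.float64(0.014057374421907451), np.float64(0.014057374421907505)]
eye [ 0.7333 -0.0051  0.0309] [np.float64(0.0015803466605122417), np.float64(0.001580346660512088)]
```

View pics/z1.png

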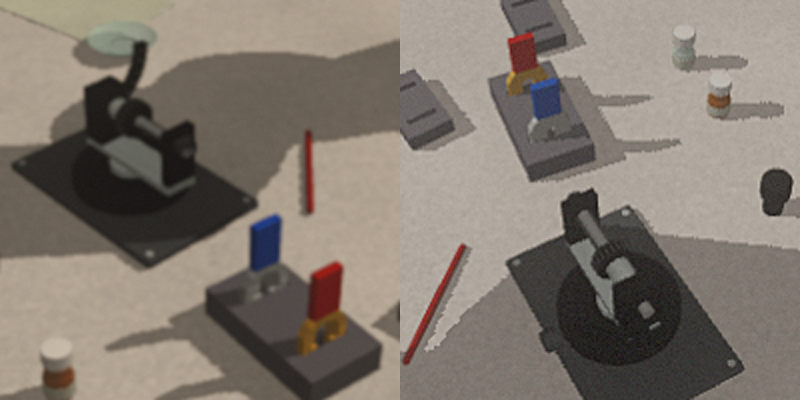

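```bash
cat >> h.py <<'E'
def tool():
    s=robot.sense(); return s['position'],R.from_rotvec(s['orientation']),s
def move(P,Rt):
    """scaled numbers to reach pose P,Rt from the present"""
    p,r,s=tool(); return r.inv().apply(np.array(P)-p)/.4,(r.inv()*Rt).as_rotvec()/(2*np.pi)
def down(yaw): # tool y axis at angle yaw in world xy, z down
    y=np.array([np.cos(yaw),np.sin(yaw),0]);z=np.array([0,0,-1.]);return R.from_matrix(np.c_[np.cross(y,z),y,z])
E
python3 - <<'E'
from h import *
p,r,s=tool(); print(r.as_matrix())
m=robot.camera_model('wrist');T=m['world_from_camera']
print(r.inv().apply(T[:3,3]-p), r.as_matrix().T@T[:3,:3])
for yw in (90,-90):
  print(yw,*move((.45,.05,.27),down(np.radians(yw))))
E
```

```text
[[ 0.8953  0.4456 -0.0003]
 [ 0.4456 -0.8953  0.0007]
 [ 0.0001 -0.0008 -1.    ]]
[ 0.0646 -0.0002 -0.1602] [[ 0.0004  0.9725  0.2327]
 [ 1.     -0.0003 -0.0002]
 [-0.0001  0.2327 -0.9725]]
90 [ 1.0628 -1.36   -0.1127] [-0.     -0.0002 -0.4265]
-90 [ 1.0628 -1.36   -0.1127] [-0.0001  0.      0.0735]
```

Request:
apply_moves --moves '[[[0.55,-0.7,-0.06],[0,0,0.0735],91],[[0.55,-0.7,-0.06],[0,0,0.0735],91],[[0.55,-0.7,-0.06],[0,0,0.0735],91],[[0.55,-0.7,-0.06],[0,0,0.0735],91],[[0.55,-0.7,-0.06],[0,0,0.0735],91],[[0.55,-0.7,-0.06],[0,0,0.0735],91],[[0.55,-0.7,-0.06],[0,0,0.0735],91],[[0.55,-0.7,-0.06],[0,0,0.0735],91],[[0.55,-0.7,-0.06],[0,0,0.0735],91]]'

```text
time_s: 1.05
position: [0.3844, -0.2771, 0.2492]
orientation: [3.141, 0.004, 0.001]
force: [0.1, -0.4, 0.9]
gripper_width: 0.999
grip_force: 0.0
```

Run:
```python
from h import *
p,r,s=tool();print(p,s['time_s'],*move((.45,-.03,.27),down(-np.pi/2)))
```

```text
[ 0.3844 -0.2771  0.2492] 1.05 [ 0.1655 -0.6172 -0.0522] [ 0.0001 -0.0001  0.0004]
```

Request:
apply_moves --moves '[[[0.165,-0.617,-0.052],[0,0,0],91],[[0.165,-0.617,-0.052],[0,0,0],91],[[0.165,-0.617,-0.052],[0,0,0],91],[[0.165,-0.617,-0.052],[0,0,0],91],[[0.165,-0.617,-0.052],[0,0,0],91],[[0.165,-0.617,-0.052],[0,0,0],91],[[0.165,-0.617,-0.052],[0,0,0],91],[[0.165,-0.617,-0.052],[0,0,0],91]]'

```text
time_s: 1.85
position: [0.4501, -0.0325, 0.2694]
orientation: [3.141, -0.001, -0.001]
force: [-0.3, -1.1, 0.3]
gripper_width: 1.001
grip_force: 0.0
```

```bash
cat >> h.py <<'E'
import pickle
def snap(n,cam='wrist'):
    m=robot.camera_model(cam);p,r,s=tool();im=robot.camera(cam);cv2.imwrite(f'pics/{n}.png',im[:,:,::-1]);pickle.dump((m,p,r.as_quat(),im),open(f'{n}.pkl','wb'));return m,im
E
python3 - <<'E'
from h import *
snap('w1');p,r,s=tool();print(p,s['time_s'],*move((.45,.20,.27),down(-np.pi/2)))
E
```

```text
[ 0.45   -0.0327  0.2694] 1.9 [-0.001  -0.5817 -0.0015] [ 0.      0.0001 -0.0003]
```

View pics/w1.png

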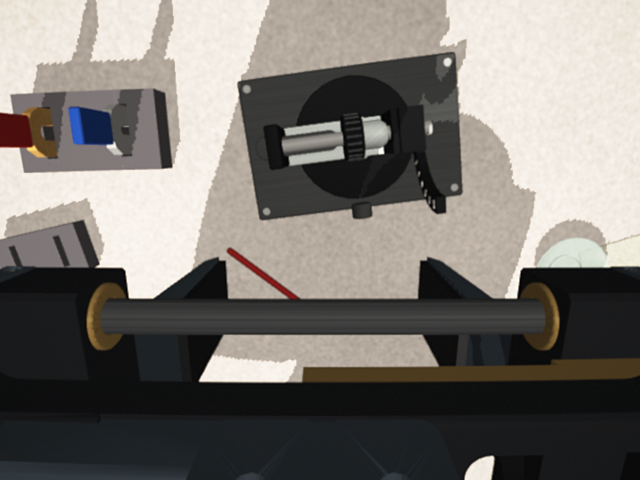

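Wrist view (right = world −y, up = +x): the stage's end support is at (275,145), the knurled ring at (352,137), the nose at about (377,133) and the fixed block at (408,130). So the clip goes in at about x-pixel 391, and stage +y is roughly world +y. The red clip is at (30,130) and the blue one at (100,127). Next I need the recess side of the brass clip.

Request:
apply_moves --moves '[[[0,-0.95,0.02],[0,0,0],91],[[0,-0.95,0.02],[0,0,0],91],[[0,-0.95,0.02],[0,0,0],91],[[0,-0.95,0.02],[0,0,0],91],[[0,-0.95,0.02],[0,0,0],91],[[0,-0.95,0.02],[0,0,0],91],[[0,-0.95,0.02],[0,0,0],91],[[0,-0.95,0.02],[0,0,0],91],[[0,-0.95,0.02],[0,0,0],91],[[0,-0.95,0.02],[0,0,0],91]]'

```text
time_s: 2.9
position: [0.4507, 0.3477, 0.2612]
orientation: [3.141, -0.001, -0.001]
force: [-0.9, 0.1, 0.7]
gripper_width: 0.997
grip_force: 0.0
```

Run:
```python
from h import *
m,im=snap('w2');p,r,s=tool();print(p,s['time_s'],r.as_matrix())
pr=proj(m,[[.539,.253,.09],[.539,.174,.09]]);print(pr)
x,y=pr.mean(0).astype(int); x=min(max(x-150,0),340);y=min(max(y-110,0),260)
print(x,y);cv2.imwrite('pics/w2z.png',crop(im,x,y,266,200,3))
```

```text
[0.4507 0.3472 0.2613] 2.95 [[ 1.     -0.0015 -0.0006]
 [-0.0015 -1.     -0.0007]
 [-0.0006  0.0007 -1.    ]]
[[434.4944 123.8501]
 [526.593  124.7288]]
330 14
```

View pics/w2z.png

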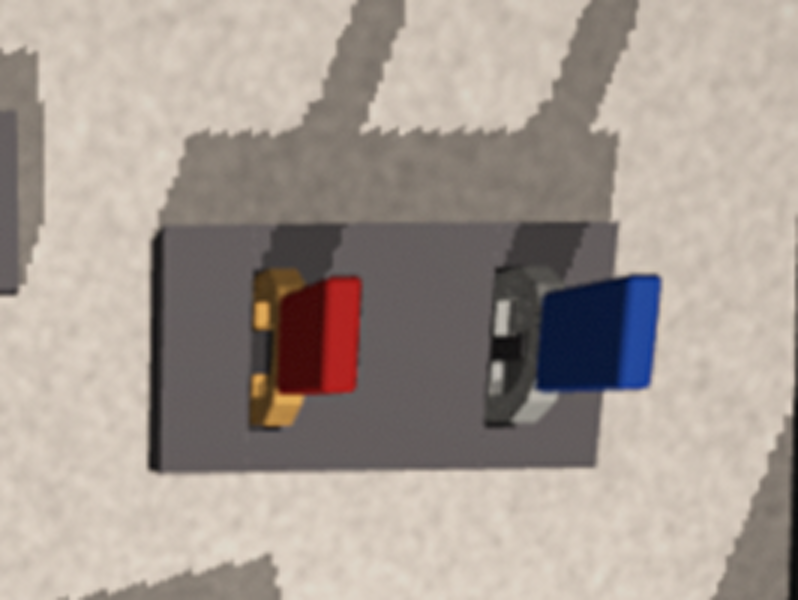

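The crop shows the brass clip's +y face with what look like bright ledge squares at (262,315) and (260,390). I'll compare this with the −y face in w1.

Run:
```python
from h import *
a=cv2.imread('pics/w1.png')[:,:,::-1];b=cv2.imread('pics/scene0.png')[:,:,::-1];c=cv2.imread('pics/w2.png')[:,:,::-1]
cv2.imwrite('pics/z2.png',np.vstack([np.hstack([crop(a,0,80,160,100,5//2*2-0)[:400,:640]]),np.hstack([crop(b,360,275,80,50,4),crop(c,400,90,80,50,4)])])[:600,:800])
```

```text
(no output)
```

View pics/z2.png

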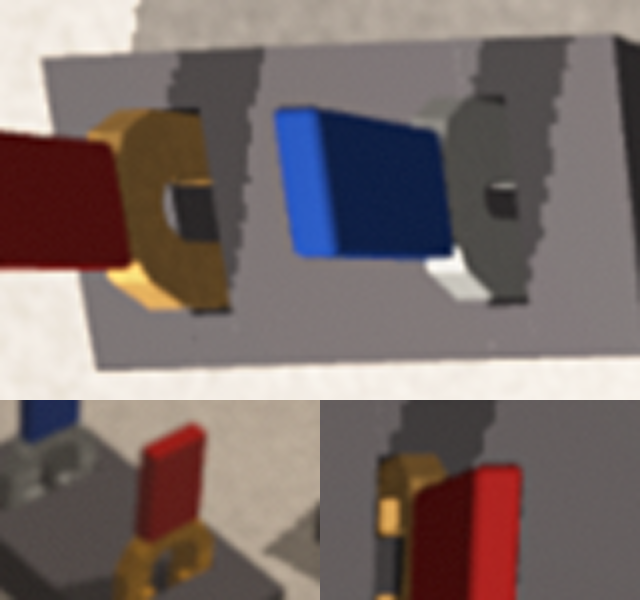

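The −y face is plain and the recess is on world +y, the same side as the drum, so no flip is needed. Now to measure the clip, rack and stage.

Run:
```python
from h import *
m,_,_,im=pickle.load(open('w2.pkl','rb'))
f=lambda x,y,z:onz(m,(330+(x+.5)/3-.5,14+(y+.5)/3-.5),z)
q=[f(330,278,.11),f(361,278,.11),f(355,392,.11),f(323,392,.11)]
print('tab',np.array(q),np.mean(q,0))
b=[f(632,277,.11),f(660,277,.11),f(650,388,.11),f(620,388,.11)];print('blue',np.mean(b,0))
k=[f(162,228,.03),f(617,223,.03),f(597,465,.03),f(160,470,.03)];print('rack',np.array(k),np.mean(k,0))
m,_,_,im=pickle.load(open('w1.pkl','rb'))
k=np.array([onz(m,c,.005) for c in [(247,88),(447,62),(455,188),(265,212)]]);print('stage plate',k,k.mean(0))
for a,b in((0,1),(3,2)): d=k[a]-k[b];print(np.degrees(np.arctan2(-d[0],d[1])))
for z in(.09,.105,.12):print(z,onz(m,(391,134),z))
ms=robot.camera_model('scene')
print('handle tip',tri([ray(m,(440,205)),ray(ms,(310,172))]))
```

```text
tab [[0.5509 0.2554 0.11  ]
 [0.5509 0.2473 0.11  ]
 [0.5218 0.2468 0.11  ]
 [0.5218 0.2554 0.11  ]] [0.5364 0.2512 0.11  ]
blue [0.5378 0.1709 0.11  ]
rack [[0.5752 0.2877 0.03  ]
 [0.5783 0.1377 0.03  ]
 [0.4998 0.1353 0.03  ]
 [0.4975 0.2857 0.03  ]] [0.5377 0.2116 0.03  ]
stage plate [[ 0.5815  0.0473  0.005 ]
 [ 0.6077 -0.163   0.005 ]
 [ 0.4761 -0.1811  0.005 ]
 [ 0.4489  0.0326  0.005 ]] [ 0.5286 -0.0661  0.005 ]
7.079290332047875
7.246075574286608
0.09 [ 0.5304 -0.092   0.09  ]
0.105 [ 0.5297 -0.0894  0.105 ]
0.12 [ 0.529  -0.0868  0.12  ]
handle tip (array([ 0.4731, -0.1276,  0.1254]), [np.float64(0.0003451425327319703), np.float64(0.00034514253273199626)])
```

Run:
```python
from h import *
Rt=down(np.radians(-90+1.3))
print(*move((.5366,.2514,.17),Rt));print(*move((.5366,.2514,.084),Rt))
```

```text
[0.2154 0.239  0.2284] [ 0.0001  0.0001 -0.0039]
[0.2155 0.2388 0.4434] [ 0.0001  0.0001 -0.0039]
```

Request:
apply_moves --moves '[[[0.2155,0.239,0.1],[0,0,-0.004],60],[[0.2155,0.239,0.2284],[0,0,-0.004],60],[[0.2155,0.239,0.2284],[0,0,-0.004],60],[[0.2155,0.239,0.2284],[0,0,-0.004],60],[[0.2155,0.239,0.2284],[0,0,-0.004],60],[[0.2155,0.239,0.2284],[0,0,-0.004],60]]'

```text
time_s: 3.55
position: [0.5365, 0.2528, 0.1713]
orientation: [-3.141, -0.037, -0.001]
force: [0.4, 0.1, 0.4]
gripper_width: 0.658
grip_force: 0.0
```

Run:
```python
from h import *
Rt=down(np.radians(-90+1.3))
p,r,s=tool();print(p,s['force'])
print(*move((.5366,.2514,.084),Rt))
m,im=snap('w3')
print(proj(m,[[.5366,.2514,.11]]))
```

```text
[0.5365 0.2528 0.1713] [0.4056 0.0927 0.3846]
[0.     0.0037 0.2184] [-0.0001 -0.0001  0.0002]
[[324.7834 261.3242]]
```

View pics/w3.png

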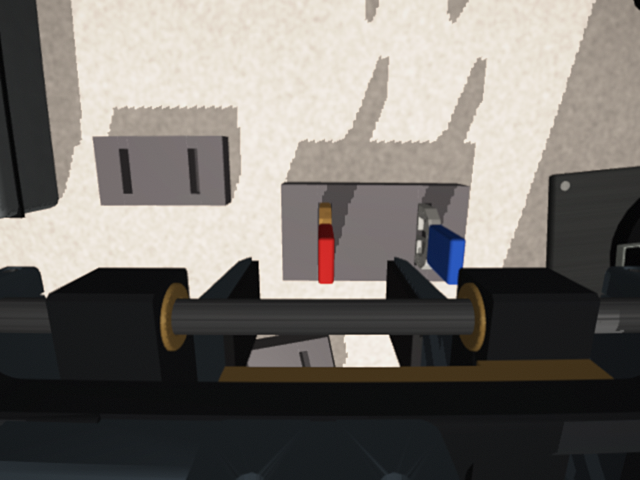

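The wrist view shows the red tab centred between the fingers at (326,255), matching the prediction of 325. I'll descend and grip.

Request:
apply_moves --moves '[[[0,0.0025,0.1],[0,0,0],60],[[0,0.0025,0.218],[0,0,0],60],[[0,0.0025,0.218],[0,0,0],60],[[0,0.0025,0.218],[0,0,0],60],[[0,0.0025,0.218],[0,0,0],0],[[0,0.0025,0.218],[0,0,0],0],[[0,0.0025,0.218],[0,0,0],0],[[0,0.0025,0.218],[0,0,0],0],[[0,0.0025,0.218],[0,0,0],0],[[0,0.0025,0.218],[0,0,0],0]]'

```text
time_s: 4.6
position: [0.5364, 0.2522, 0.0833]
orientation: [-3.141, -0.039, -0.0]
force: [-0.7, -0.2, -0.1]
gripper_width: 0.162
grip_force: 0.0
```

Request:
apply_moves --moves '[[[0,0,0],[0,0,0],0],[[0,0,0],[0,0,0],0],[[0,0,0],[0,0,0],0],[[0,0,0],[0,0,0],0]]'

```text
time_s: 5.0
position: [0.5363, 0.2522, 0.0832]
orientation: [3.141, 0.039, -0.0]
force: [0.5, -0.3, 2.8]
gripper_width: 0.113
grip_force: 30.0
```

Request:
apply_moves --moves '[[[0,0,-0.02],[0,0,0],0],[[0,0,-0.05],[0,0,0],0],[[0,0,-0.1],[0,0,0],0],[[0,0,-0.2],[0,0,0],0],[[0,0,-0.3],[0,0,0],0],[[-0.05,0,-0.4],[0,0,0],0],[[-0.2,0.2,-0.4],[0,0,0.016],0],[[-0.2,0.3,-0.4],[0,0,0.016],0],[[-0.2,0.3,-0.4],[0,0,0.016],0],[[-0.2,0.3,-0.4],[0,0,0.016],0]]'

```text
time_s: 6.0
position: [0.4578, 0.1276, 0.244]
orientation: [3.139, -0.122, 0.001]
force: [0.2, 0.7, -1.6]
gripper_width: 0.106
grip_force: 30.0
```

Run:
```python
from h import *
snap('w4');p,r,s=tool();print(p,s['force'],s['gripper_width'],np.degrees(np.arctan2(*r.as_matrix()[[1,0],1])))
print(*move((.45,-.09,.243),down(np.radians(-90+7.2))))
```

```text
[0.4589 0.129  0.2442] [ 0.0509  1.4252 -0.7751] 0.10972438106719018 -94.45264069108109
[0.0202 0.5476 0.0029] [-0.     -0.0002 -0.0324]
```

Request:
apply_moves --moves '[[[0.02,0.15,0],[0,0,-0.0325],0],[[0.02,0.35,0],[0,0,-0.0325],0],[[0.02,0.5,0],[0,0,-0.0325],0],[[0.02,0.547,0],[0,0,-0.0325],0],[[0.02,0.547,0],[0,0,-0.0325],0],[[0.02,0.547,0],[0,0,-0.0325],0],[[0.02,0.547,0],[0,0,-0.0325],0]]'

```text
time_s: 6.75
position: [0.4514, -0.0884, 0.2436]
orientation: [-3.135, -0.201, -0.001]
force: [-0.2, -0.2, -1.2]
gripper_width: 0.108
grip_force: 30.0
```

Run:
```python
from h import *
m,im=snap('w5');p,r,s=tool();print(p,s['time_s'],np.degrees(np.arctan2(*r.as_matrix()[[1,0],1])))
a=pickle.load(open('w4.pkl','rb'))
out=[]
for M,I in((a[0],a[3]),(m,im)):
    c=proj(M,[[.53,-.08,.105]])[0].astype(int);x=min(max(c[0]-65,0),510);y=min(max(c[1]-75,0),330);print(c,x,y);out.append(crop(I,x,y,130,150,3))
cv2.imwrite('pics/z3.png',np.hstack(out))
```

```text
[ 0.4513 -0.0879  0.2435] 6.8 -82.60957649727413
[583 123] 510 48
[324 133] 259 58
```

View pics/z3.png

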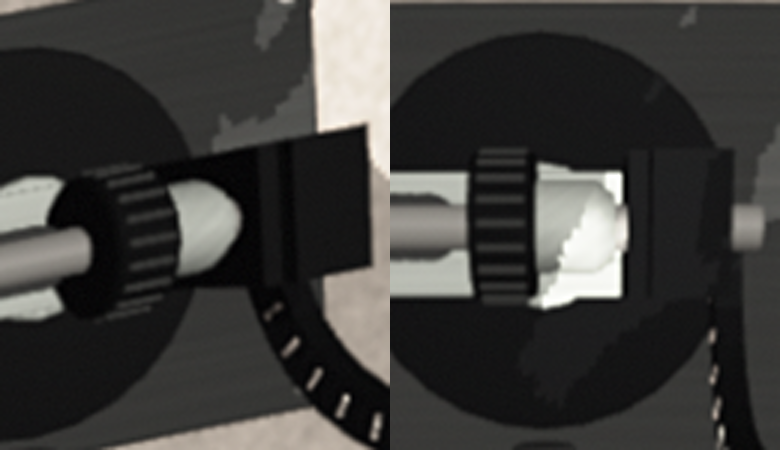

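The right crop (w5) is square to the stage: nose face at x≈617, block bevel from 628 to 652, block far edge at 735, rows 148–297. The left crop (w4) gives an oblique view of the same corners. I'll fit the stage pose to these.

```bash
cat > fit.py <<'E'
from h import *
from scipy.optimize import least_squares
M4=pickle.load(open('w4.pkl','rb'))[0];M5=pickle.load(open('w5.pkl','rb'))[0]
g4=lambda u,v:(510+(u+.5)/3-.5,48+(v+.5)/3-.5); g5=lambda u,v:(259+(u-390+.5)/3-.5,58+(v+.5)/3-.5)
# model (x,y or 'b',z rel axis), pixel, weight col,row
D5=[((18,-30.5,18),(735,148)),((-18,-30.5,18),(735,297)),((18,'b',18),(652,149)),((-18,'b',18),(652,297))]
D4=[((18,-30.5,18),(368,125)),((-18,-30.5,18),(370,266)),((18,'b',18),(292,138)),((-18,'b',18),(295,282))]
E5=[((19,27,0),(0,148)),((-19,27,0),(0,300)),((6,-36,0),(0,203)),((-6,-36,0),(0,251)),((6,50,0),(0,205)),((-6,50,0),(0,257))]
def W(q,c):
    x,y,z=c; y=q[4]*1e3 if y=='b' else y; a=q[3]
    return [q[0]+(np.cos(a)*x-np.sin(a)*y)/1e3,q[1]+(np.sin(a)*x+np.cos(a)*y)/1e3,q[2]+z/1e3]
def res(q):
    o=[]
    for c,p in D5:o+=list(proj(M5,W(q,c))[0]-g5(*p))
    for c,p in D4:o+=list(proj(M4,W(q,c))[0]-g4(*p))
    for c,p in E5:o.append((proj(M5,W(q,c))[0]-g5(*p))[1])
    return np.array(o)
r=least_squares(res,[.53,-.085,.11,.125,-.01],loss='soft_l1',x_scale=[.01,.01,.01,.1,.01])
if __name__=='__main__':
    q=r.x;print('x0,y0,h,yawdeg,yb',q[:3],np.degrees(q[3]),q[4]);print(np.round(res(q),2))
    for c in((0,-4.5,6),(0,-4.5,17),(0,-1.5,10),(0,19,18),(0,-36,0)):
        p=proj(M5,W(q,c))[0];print(c,(p-[259,58])*3+[390,0])
E
python3 fit.py
```

```text
x0,y0,h,yawdeg,yb [ 0.5312 -0.0859  0.091 ] 7.55713144645526 -0.01009891157013303
[ 0.27  0.13 -0.91 -0.    0.44 -0.17 -0.02  0.06 -0.29 -0.95  0.82  0.3
 -1.03 -0.03  0.37  0.17  1.7   0.26  0.25 -0.2  -0.   -1.8 ]
(0, -4.5, 6) [627.3546 225.2442]
(0, -4.5, 17) [629.106  223.0335]
(0, -1.5, 10) [616.3157 224.4946]
(0, 19, 18) [535.4199 223.1806]
(0, -36, 0) [744.8431 226.1635]
```

The fit gives stage (0.531, −0.086), yaw about 7.4° and rod axis z≈0.091. Residuals are mostly under 1 px. Moving above it.

Run:
```python
from h import *
print(*move((.5312,-.0855,.205),down(np.radians(-90+7.4))))
```

```text
[0.1988 0.0198 0.0962] [-0. -0. -0.]
```

Request:
apply_moves --moves '[[[0.1,0.01,0],[0,0,0],0],[[0.199,0.02,0.04],[0,0,0],0],[[0.199,0.02,0.096],[0,0,0],0],[[0.199,0.02,0.096],[0,0,0],0],[[0.199,0.02,0.096],[0,0,0],0]]'

```text
time_s: 7.3
position: [0.5304, -0.0851, 0.2048]
orientation: [-3.135, -0.204, 0.002]
force: [-0.1, 0.2, -0.2]
gripper_width: 0.108
grip_force: 30.0
```

Run:
```python
from h import *
p,r,s=tool();print(p,s['time_s'],np.degrees(np.arctan2(*r.as_matrix()[[1,0],1])),s['force'])
out=[]
for n,c,w,h,k in(('wrist',None,266,150,3),('scene',None,133,100,3),('side',None,133,100,3)):
    m,im=snap('c6'+n,n); c=proj(m,[[.5312,-.0859,.12]])[0].astype(int);x=min(max(c[0]-w//2,0),640-w);y=min(max(c[1]-h//2,0),480-h)
    print(n,c,x,y,proj(m,[[.5312,-.0859,.091]])); out.append(crop(im,x,y,w,h,k)[:, :(800 if n=='wrist' else 399)])
a=out[0][:300*450//450][:450,:798]
cv2.imwrite('pics/z4.png',np.vstack([cv2.resize(a,(798,450))[100:400],np.hstack([out[1][:300],out[2][:300]])]))
```

```text
[ 0.5304 -0.0851  0.2048] 7.3 -82.53951590868448 [-0.0841  0.2002 -0.1648]
wrist [323 250] 190 175 [[323.6735 240.5343]]
scene [296 190] 230 140 [[297.5321 203.1521]]
side [312 272] 246 222 [[312.9287 280.9794]]
```

View pics/z4.png

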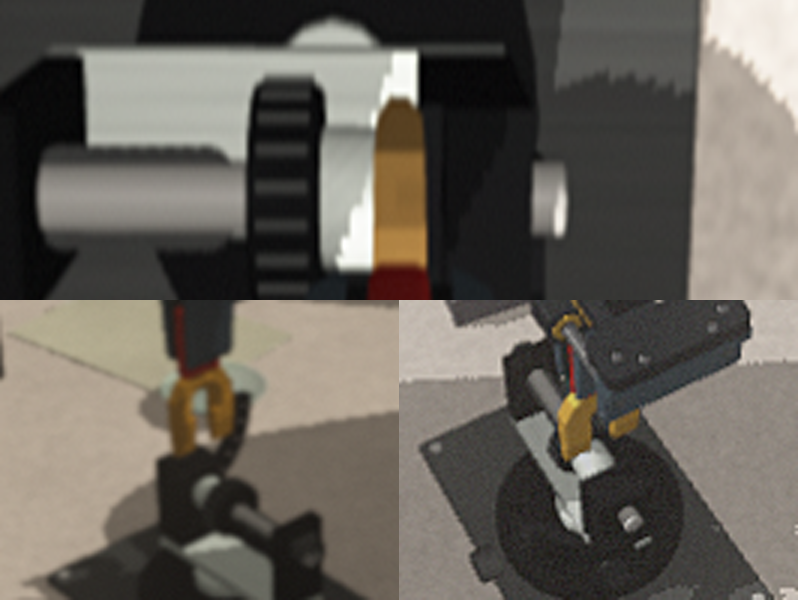

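The wrist crop shows the clip at columns 374–427, right over the gap between nose and block. The scene crop has the prongs at (182,450) and (222,445), above the rod. I'll check the x offset numerically.

Run:
```python
from h import *
from fit import r as fr,W
q=fr.x
m,p,qt,im=pickle.load(open('c6wrist.pkl','rb'));T=R.from_quat(qt)
P=lambda c:(proj(m,c)[0]-[190,175])*3-[0,100]
for dx in(-2,0,2):
  for z in (78,62,44): print('front edge',dx,z,P(p+T.apply([.024+dx/1e3,0,z/1e3])))
for c in((6,-38,0),(-6,-38,0),(6,45,0),(-6,45,0),(0,0,0),(18,-30.5,18),(19,27,0)):print(c,P(W(q,c)))
m,p,qt,im=pickle.load(open('c6scene.pkl','rb'))
S=lambda c:(proj(m,c)[0]-[230,140])*3+[0,300]
for x in(-24,-7.75,7.75,24):print('prong',x,S(p+T.apply([x/1e3,0,.078])))
for c in((18,-30.5,18),(-18,-30.5,18),(18,-10,18),(0,40,0),(18,-30.5,-10),(0,68,0)):print(c,S(W(q,c)))
```

```text
front edge -2 78 [397.3279  37.7463]
front edge -2 62 [397.3021  51.9074]
front edge -2 44 [397.2685  70.3674]
front edge 0 78 [397.3309  28.4681]
front edge 0 62 [397.3052  42.0169]
front edge 0 44 [397.2718  59.6844]
front edge 2 78 [397.3338  19.155 ]
front edge 2 62 [397.3083  32.0864]
front edge 2 44 [397.275   48.9544]
(6, -38, 0) [555.136   72.5885]
(-6, -38, 0) [553.6402 119.7018]
(6, 45, 0) [218.9011  72.9881]
(-6, 45, 0) [220.7322 120.0753]
(0, 0, 0) [401.1746  96.4336]
(18, -30.5, 18) [534.583   37.6291]
(19, 27, 0) [290.5205  20.7769]
prong -24 [228.9055 430.7003]
prong -7.75 [210.3809 439.1606]
prong 7.75 [192.474  447.3459]
prong 24 [173.4491 456.0497]
(18, -30.5, 18) [152.4543 459.2318]
(-18, -30.5, 18) [193.4164 440.581 ]
(18, -10, 18) [171.334  470.7901]
(0, 40, 0) [240.7807 512.8976]
(18, -30.5, -10) [154.7104 494.0423]
(0, 68, 0) [268.5233 529.904 ]
```

Run:
```python
from h import *
a=cv2.imread('pics/c6wrist.png')[:,:,::-1];b=cv2.imread('pics/c6scene.png')[:,:,::-1]
cv2.imwrite('pics/z5.png',np.hstack([crop(a,285,190,80,120,5),crop(b,270,155,66,100,6)[:, :396]]))
```

```text
(no output)
```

View pics/z5.png

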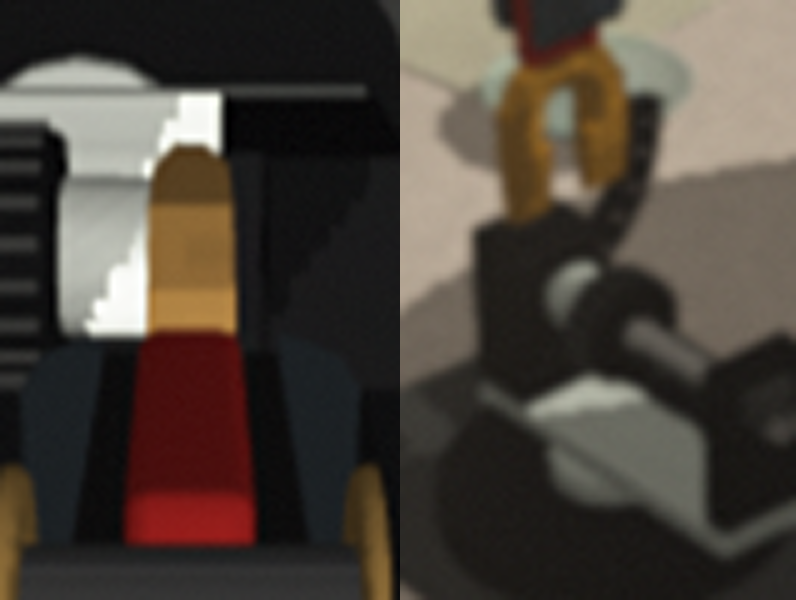

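Clip and rod agree to about 1 mm. I'll nudge +1 mm in x and start down.

Request:
apply_moves --moves '[[[0.0025,0,0],[0,0,0],0],[[0.0025,0,0.02],[0,0,0],0],[[0.0025,0,0.04],[0,0,0],0],[[0.0025,0,0.05],[0,0,0],0],[[0.0025,0,0.05],[0,0,0],0]]'

```text
time_s: 7.95
position: [0.5312, -0.0861, 0.1838]
orientation: [-3.135, -0.202, 0.003]
force: [-0.3, -0.3, -1.4]
gripper_width: 0.109
grip_force: 30.0
```

Request:
apply_moves --moves '[[[0,0,0.006],[0,0,0],0],[[0,0,0.012],[0,0,0],0],[[0,0,0.018],[0,0,0],0],[[0,0,0.018],[0,0,0],0]]'

```text
time_s: 8.35
position: [0.5317, -0.0861, 0.1773]
orientation: [-3.135, -0.202, 0.001]
force: [-1.0, -0.9, -1.6]
gripper_width: 0.111
grip_force: 30.0
```

Request:
apply_moves --moves '[[[0,0,0.006],[0,0,0],0],[[0,0,0.012],[0,0,0],0],[[0,0,0.018],[0,0,0],0],[[0,0,0.018],[0,0,0],0]]'

```text
time_s: 8.75
position: [0.5317, -0.0861, 0.1701]
orientation: [-3.135, -0.202, 0.0]
force: [-0.2, -0.2, -2.4]
gripper_width: 0.108
grip_force: 30.0
```

Request:
apply_moves --moves '[[[0,0,0.006],[0,0,0],0],[[0,0,0.012],[0,0,0],0],[[0,0,0.018],[0,0,0],0],[[0,0,0.018],[0,0,0],0]]'

```text
time_s: 9.15
position: [0.532, -0.0855, 0.1631]
orientation: [-3.134, -0.201, -0.001]
force: [0.2, 5.6, -0.4]
gripper_width: 0.107
grip_force: 30.0
```

The clip is leaning on the block (Fy +5.6 N). I'll ease it toward +y while continuing.

Request:
apply_moves --moves '[[[0,-0.0018,0.0],[0,0,0],0],[[0,-0.0018,0.005],[0,0,0],0],[[0,-0.0018,0.01],[0,0,0],0],[[0,-0.0018,0.01],[0,0,0],0]]'

```text
time_s: 9.55
position: [0.5317, -0.0854, 0.1588]
orientation: [-3.135, -0.202, 0.0]
force: [1.8, 3.0, -2.4]
gripper_width: 0.11
grip_force: 30.0
```

Request:
apply_moves --moves '[[[0,-0.001,0.006],[0,0,0],0],[[0,-0.001,0.012],[0,0,0],0],[[0,-0.001,0.015],[0,0,0],0],[[0,-0.001,0.015],[0,0,0],0]]'

```text
time_s: 9.95
position: [0.5317, -0.0852, 0.1529]
orientation: [3.135, 0.202, 0.0]
force: [1.3, -2.9, -2.5]
gripper_width: 0.107
grip_force: 30.0
```

Request:
apply_moves --moves '[[[0,0,0.005],[0,0,0],0],[[0,0,0.01],[0,0,0],0],[[0,0,0.015],[0,0,0],0],[[0,0,0.015],[0,0,0],0]]'

```text
time_s: 10.35
position: [0.5316, -0.0851, 0.1468]
orientation: [3.135, 0.202, -0.0]
force: [1.3, -4.1, -2.9]
gripper_width: 0.11
grip_force: 30.0
```

Request:
apply_moves --moves '[[[0,0,0.005],[0,0,0],0],[[0,0,0.01],[0,0,0],0],[[0,0,0.012],[0,0,0],0],[[0,0,0.012],[0,0,0],0]]'

```text
time_s: 10.75
position: [0.5316, -0.085, 0.1422]
orientation: [-3.135, -0.202, 0.0]
force: [2.1, -3.6, -1.3]
gripper_width: 0.106
grip_force: 30.0
```

Request:
apply_moves --moves '[[[0.0012,0,0.003],[0,0,0],0],[[0.0012,0,0.006],[0,0,0],0],[[0.0012,0,0.0075],[0,0,0],0],[[0.0012,0,0.0075],[0,0,0],0]]'

```text
time_s: 11.15
position: [0.5315, -0.0848, 0.1389]
orientation: [-3.135, -0.202, 0.002]
force: [-1.0, -3.6, -3.1]
gripper_width: 0.108
grip_force: 30.0
```

Request:
apply_moves --moves '[[[0,0,0.003],[0,0,0],0],[[0,0,0.006],[0,0,0],0],[[0,0,0.006],[0,0,0],0]]'

```text
time_s: 11.45
position: [0.5318, -0.0849, 0.1366]
orientation: [-3.135, -0.202, 0.001]
force: [-1.4, -3.7, -4.1]
gripper_width: 0.107
grip_force: 30.0
```

Request:
apply_moves --moves '[[[0,0,0.0025],[0,0,0],0],[[0,0,0.004],[0,0,0],0],[[0,0,0.004],[0,0,0],0]]'

```text
time_s: 11.75
position: [0.5324, -0.085, 0.1354]
orientation: [3.135, 0.202, 0.001]
force: [0.6, -1.9, -1.5]
gripper_width: 0.108
grip_force: 30.0
```

Request:
apply_moves --moves '[[[0,0,0.0025],[0,0,0],0],[[0,0,0.0025],[0,0,0],0],[[0,0,0.0025],[0,0,0],0]]'

```text
time_s: 12.05
position: [0.5325, -0.085, 0.1345]
orientation: [3.135, 0.202, 0.001]
force: [1.1, -4.2, -1.1]
gripper_width: 0.111
grip_force: 30.0
```

Request:
apply_moves --moves '[[[0,0,0.0025],[0,0,0],0],[[0,0,0.0025],[0,0,0],0],[[0,0,0.0025],[0,0,0],0]]'

```text
time_s: 12.35
position: [0.5323, -0.085, 0.1334]
orientation: [3.135, 0.202, 0.0]
force: [1.6, -3.3, -1.0]
gripper_width: 0.109
grip_force: 30.0
```

Request:
apply_moves --moves '[[[0,0,0.0025],[0,0,0],0],[[0,0,0.0025],[0,0,0],0],[[0,0,0.0025],[0,0,0],0]]'

```text
time_s: 12.65
position: [0.5323, -0.085, 0.133]
orientation: [3.135, 0.202, 0.0]
force: [-2.8, -2.8, 10.6]
gripper_width: 0.11
grip_force: 30.0
```

Request:
apply_moves --moves '[[[0,0,0.0025],[0,0,0],0],[[0,0,0.0025],[0,0,0],0],[[0,0,0.0025],[0,0,0],0]]'

```text
time_s: 12.95
position: [0.5327, -0.0851, 0.1326]
orientation: [3.135, 0.202, 0.001]
force: [-4.4, -1.8, 19.7]
gripper_width: 0.111
grip_force: 30.0
```

Request:
apply_moves --moves '[[[0,0,-0.001],[0,0,0],0],[[0,0,-0.001],[0,0,0],0],[[0,0,-0.001],[0,0,0],0]]'

```text
time_s: 13.25
position: [0.5326, -0.085, 0.1326]
orientation: [3.135, 0.202, 0.001]
force: [-2.9, -2.9, 14.7]
gripper_width: 0.107
grip_force: 30.0
```

Run:
```python
from h import *
from fit import r as fr,W
q=fr.x; p,r,s=tool();print(p,s['force'])
m,im=snap('w7');n,_,_,im6=pickle.load(open('c6wrist.pkl','rb'))
for M,I in((n,im6),(m,im)):
    for x,z in((14,12.8),(17,8.5)):
        for d in(0,2,6): print(d,proj(M,W(q,(x,19+d,z)))[0].round(1), 'back',proj(M,W(q,(x,36+d,z)))[0].round(1))
        a=proj(M,W(q,(x,19,z)))[0].astype(int); c0=a[0]-50;c1=a[0]+50
        print('row',a[1],'cols from',c0,I[a[1]-1:a[1]+2,c0:c1].mean((0,2)).astype(int).tolist())
```

```text
[ 0.5326 -0.085   0.1326] [-2.8503 -2.9213 14.6943]
0 [296.7 225.3] back [272.5 225.3]
2 [293.9 225.3] back [269.7 225.3]
6 [288.2 225.3] back [264.  225.3]
row 225 cols from 246 [174, 175, 175, 175, 175, 175, 175, 175, 175, 175, 176, 176, 176, 176, 176, 176, 176, 176, 176, 177, 176, 177, 178, 178, 181, 174, 120, 44, 10, 14, 23, 24, 25, 25, 24, 25, 24, 25, 24, 25, 24, 24, 24, 23, 24, 25, 23, 16, 13, 11, 13, 38, 92, 136, 141, 140, 139, 138, 138, 136, 137, 137, 139, 144, 146, 145, 144, 160, 183, 122, 64, 57, 59, 60, 60, 61, 61, 61, 61, 61, 61, 60, 61, 62, 55, 33, 25, 26, 26, 27, 25, 19, 13, 16, 18, 18, 18, 17, 17, 18]
0 [297. 220.] back [273.2 220. ]
2 [294.2 220. ] back [270.4 220. ]
6 [288.6 220. ] back [264.8 220. ]
row 219 cols from 247 [175, 175, 175, 174, 175, 175, 175, 175, 175, 175, 175, 175, 176, 176, 175, 175, 175, 175, 175, 175, 175, 175, 175, 176, 179, 172, 117, 41, 9, 20, 31, 33, 32, 33, 34, 33, 33, 32, 33, 32, 33, 32, 33, 33, 33, 32, 22, 11, 8, 5, 33, 108, 171, 180, 177, 176, 176, 177, 177, 176, 176, 176, 176, 176, 176, 176, 176, 176, 175, 193, 228, 202, 146, 106, 107, 11
[... 563 characters left out ...]
122, 132, 125, 116, 115, 113, 112, 112, 112, 113, 114, 113, 114, 114, 113, 114, 114, 114, 124, 118, 55, 14, 15, 16, 17]
0 [287.7 248.2] back [255.5 248.3]
2 [283.9 248.2] back [251.7 248.3]
6 [276.3 248.2] back [244.2 248.3]
row 248 cols from 237 [177, 177, 177, 177, 177, 178, 177, 178, 178, 177, 178, 178, 181, 175, 124, 52, 13, 8, 12, 15, 17, 17, 16, 17, 18, 17, 17, 17, 16, 17, 16, 17, 16, 17, 16, 17, 16, 16, 17, 17, 16, 16, 12, 11, 12, 12, 10, 6, 4, 63, 153, 184, 184, 183, 183, 183, 183, 183, 183, 184, 184, 184, 184, 184, 184, 184, 185, 184, 184, 181, 206, 246, 248, 247, 247, 249, 250, 178, 109, 107, 110, 110, 110, 110, 110, 110, 110, 110, 110, 110, 110, 110, 111, 113, 102, 44, 7, 9, 9, 9]
```

The drum ring's edges are at columns 284 and 250, so the drum is pushed back about 2 mm. The nose has snapped in, and the clip bears on the rod with about 15 N. Releasing and withdrawing straight up.

Request:
apply_moves --moves '[[[0,0,-0.0005],[0,0,0],0],[[0,0,-0.0005],[0,0,0],0]]'

```text
time_s: 13.5
position: [0.5326, -0.085, 0.1327]
orientation: [3.135, 0.202, 0.001]
force: [-1.7, -2.3, 10.1]
gripper_width: 0.109
grip_force: 30.0
```

Request:
apply_moves --moves '[[[0,0,0],[0,0,0],40],[[0,0,0],[0,0,0],40],[[0,0,0],[0,0,0],40],[[0,0,0],[0,0,0],40],[[0,0,0],[0,0,0],40],[[0,0,0],[0,0,0],40]]'

```text
time_s: 14.1
position: [0.5321, -0.0849, 0.1319]
orientation: [-3.135, -0.202, 0.0]
force: [-0.1, 0.3, -0.7]
gripper_width: 0.441
grip_force: 0.0
```

Request:
apply_moves --moves '[[[0,0,-0.05],[0,0,0],40],[[0,0,-0.12],[0,0,0],40],[[0,0,-0.24],[0,0,0],40],[[-0.15,0,-0.28],[0,0,0],40],[[-0.2,0,-0.28],[0,0,0],40],[[-0.2,0,-0.28],[0,0,0],40],[[-0.2,0,-0.28],[0,0,0],40]]'

```text
time_s: 14.8
position: [0.4528, -0.0954, 0.2444]
orientation: [3.135, 0.201, 0.002]
force: [-1.1, -0.6, 0.8]
gripper_width: 0.438
grip_force: 0.0
```

Run:
```python
from h import *
from fit import r as fr,W
q=fr.x; p,r,s=tool();print(p,s['force'],s['time_s'])
m,im=snap('w8')
for d in(0,2,6): print(d,proj(m,W(q,(14,19+d,12.8)))[0].round(1),'back',proj(m,W(q,(14,36+d,12.8)))[0].round(1))
a=proj(m,W(q,(14,19,12.8)))[0].astype(int);print(a[0]-45,im[a[1]-1:a[1]+2,a[0]-45:a[0]+30].mean((0,2)).astype(int).tolist())
hsv=cv2.cvtColor(im,cv2.COLOR_RGB2HSV);mk=((hsv[...,0]<6)|(hsv[...,0]>174))&(hsv[...,1]>180)
pp=proj(m,W(q,(0,0,66)))[0];print('tab top pred if home',proj(m,[W(q,(x,y,66)) for x in(-15,15) for y in(-5,5)]))
n,l,st,_=cv2.connectedComponentsWithStats(mk.astype(np.uint8));print(st[1:][st[1:,4]>60])
```

```text
[ 0.4528 -0.0954  0.2444] [-1.1048 -0.5959  0.8325] 14.8
0 [298.2 114.6] back [275.9 114.7]
2 [295.6 114.6] back [273.2 114.7]
6 [290.3 114.6] back [268.  114.8]
253 [26, 26, 27, 27, 27, 26, 26, 27, 27, 27, 27, 27, 28, 28, 28, 29, 29, 29, 29, 26, 17, 11, 16, 25, 29, 28, 27, 28, 28, 27, 28, 28, 27, 28, 28, 28, 27, 28, 27, 18, 13, 11, 7, 52, 127, 151, 158, 165, 168, 164, 155, 150, 143, 127, 116, 105, 94, 75, 49, 34, 32, 43, 64, 83, 98, 106, 107, 106, 107, 107, 107, 107, 107, 107, 107]
tab top pred if home [[331.4005 153.6366]
 [315.7358 153.6889]
 [331.4782 104.3177]
 [315.3953 104.3719]]
[[315 102  16  49 741]
 [159 237  36  31 219]]
```

```bash
python3 -c "
from workcell import robot
print(robot.sign_off())"
```

```text
the job is handed in; nothing more can be done
None
```

The brass clip sits on the rod with the drum's nose snapped in (drum pushed back about 2 mm) and has been let go; bearing force peaked at about 20 N, above the 10–15 N aim but under 30 N, and was about 10 N at release; the steel clip and bench items were not touched, and I handed in at about 15 s.

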